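# Release a can through the seaming bench's lever gate

## Robot

A 6-joint arm with a two-finger parallel gripper is mounted at the origin on the work surface. World frame = base frame: x ahead of the robot, y to its left, z up, the work surface at z = 0. Lengths are in m, angles in degrees, forces in N, time in s.
With the tool pointing down it reaches from about 0.35 to 0.875 m from the base axis. Payload 15.5 kg.
Tool frame: the origin (TCP) lies at the very end of the fingers, on their centre line; the grasp point (between the pads) lies 19 mm behind it (pinch_z is the distance from the TCP to the grasp point, in m); z points along the fingers, x is the direction in which the jaws open and shut, and the axes are right-handed (so a half turn about z gives the same grasp; the last joint's range is limited). The gripper opens to 85 mm and grips with 20 to 120 N. Pads are 22 mm wide; open, the fingers measure 114 mm over their backs; the gripper's body (76 mm by 85 mm) begins 54 mm behind the grasp point. The pads swing forward as they close: fully open they stand 13 mm farther back than shut.
Start: joints at [-80.071, 28.281, 77.091, -0, 74.628, -5.472], TCP at [0.166, -0.603, 0.231] pointing down, gripper open.
Joint ranges: [-166.48, 166.48], [-47.26, 123.95], [12.59, 153.08], [-70.14, 250.14], [6.76, 159.57], [-176.63, 176.63]. Speed limits (degrees/s): [108.29, 108.29, 147.25, 172.46, 172.46, 172.46].

## Interface

Orientations are given as a 3x3 rotation matrix whose columns are the frame's x, y, z axes.
In Python, from station import sense, capture, calibration, hand_in, pinch_z gives the robot as it stands.
- The arm moves only by the tool move_arm, never from a script. Its argument "rows" is a list of rows, each an object of numbers: "tx", "ty", "tz": the shift along the tool's x, y, z in m; "spin": the turn about the tool's z in rad; "gripper": the closure, from 0 (fully open) to 1 (shut). A call has 1 to 5 rows; each row is the pose to reach, as a shift and turn from the pose measured when the call began, along the tool's axes at that moment; what a row does not reach only later rows make up. A row lasts 1/8 s, in which the tool goes at most 62.5 mm and 10.7 degrees, less where a joint would pass 70% of its speed; a pose out of reach is approached as far as the arm can. A call with a gripper value outside its range is refused whole. The fingers move at their own pace and stop on an object; the grip force is fixed at half the most. Time passes only in rows, so rows that repeat a pose let the fingers close. It gives the time, the measured TCP pose, the force and the opening at its end, in the units of the state.
- sense(): the state, without advancing time (a new reading comes with each control period).
- capture(name): name is "scene" or "top" or "wrist"; returns the picture (400x640x3 uint8, red, green, blue); there is no depth.
- calibration(name): a dict with "fovy" (degrees; the focal length in pixels is half the picture's height over the tangent of half this angle, whatever the lens; pixels are square), "cx", "cy" (the principal point, pixels), "distortion" ([k1, k2, p1, p2, k3] as OpenCV has them; the pictures are not rectified), "rvec" (rotation vector, rad) and "tvec" (3), from world to camera coordinates, as OpenCV has them; the wrist camera has in their place "hand_eye" (4x4, takes a point from camera to tool coordinates, whose origin is the TCP and whose axes are the tool frame's). Camera axes: x right, y down, z forward; pixel columns grow to the right and rows downward; lengths in m; the calibration is good to about 2 mm. A picture is of the moment at which its call begins: read the wrist's pose just before it. calibration takes no time and is no camera call.
- hand_in(): hands the job in, once; it reports no verdict.
The state is a dict: "time_s": time; "q": joint angles; "joint_velocities": joint speeds; "joint_torque": joint torques, N m; "tool_pos": TCP position; "ee_rot": TCP orientation; "ft_force": force on the tool from outside, world axes, zero at the start; "moment": the same for the moment, N m; "width": finger opening in m.
Only numpy, scipy, OpenCV 4.12 (cv2) and the standard library are available. Lean on these libraries where they do the work, as an engineer would, in place of code of your own. Each camera call takes 0.05 s, during which the arm holds its last target.

## Task

At the can seaming bench, press down the raised padded long end of the gate lever with the fingertips so that its short end lifts the heavy flap, and keep it down until the can lying behind the flap has rolled out into the catch tray. Then ease the lever back up under the fingers so that the flap closes without slamming, and leave it. Do not grasp, lift or touch the can or the flap themselves, and leave everything else on the bench where it stands.

Things in the scene. Friction and masses are not known exactly. Their poses are not given: they have to be found in the camera images.
- station: Fixed can-release station on a 4 mm steel base plate, 180 x 340 mm. Origin on the bench below the lever's pivot, between the two 120 mm tall cheeks of the lever stand. +y points down the can slide to the catch tray; -x along the lever to its padded long end. The slide's centre is at x = +100 mm; it falls 10 degrees and ends at y = +60 mm, 30 mm above the bench. Pose varies.
- lever_pivot (a point): Fixed point on the lever's pivot pin, 106 mm above the bench over the station's origin. The pin lies along the station's y axis.
- pad_top (a point): Centre of the top of the black rubber pad, 50 x 48 x 8 mm, on the lever's long end; moves with the lever. 150 mm along the lever from the pivot, towards the station's -x, and 10 mm above the lever's middle line. At rest about 170 mm above the bench, sloping down to the pivot; fully down about 60 mm, sloping the other way. Pressed from above, following the arc.
- lever (a joint): Lever angle, rad. 0 = at rest, long end 0.375 rad above level; grows as the long end is pressed down; level at 0.375, stopped at 0.75 (fully down). The short arm is 50 mm. Pressing takes about 2 to 6 N at the pad; the flap's weight drives the lever back up to 0 when it is let go.
- flap (a joint): Angle of the dark steel flap (about 1.4 kg), rad. 0 = closed, about 0.42 with the lever fully down. Hinged at the slide's uphill end, 102 mm above the bench; a side tab rests on the lever's short end and its thick lip hangs over the slide. From about 0.27 up the can rolls out below. Let go from full height it falls at several rad/s, a slam; easing it down stays well below 2 rad/s.
- flap_lip (a point): Middle of the lower edge of the flap's lip (64 mm wide, 20 mm thick, 130 mm from the hinge); about 48 mm above the bench when closed. It moves with the flap.
- can: Sealed plain metal can, 40 mm in diameter, 60 mm long, about 90 g, lying on its side across the slide behind the flap's lip. Origin at its centre; its axis is its x axis.
- tray_mid (a point): Fixed point at the middle of the floor of the grey catch tray at the foot of the slide, inside 92 x 127 mm, with walls to 40 mm above the bench (end wall 44 mm). Its floor falls gently away from the slide, so the can comes to rest by the end wall.
- spacer_a: Loose cream nylon spacer, 40 mm in diameter, 48 mm tall with its bolt head, some 90 mm to the +y side of the lever. Bystander. Origin under its centre.
- spacer_b: A second, equal nylon spacer some 90 mm to the -y side of the lever. Bystander. Origin under its centre.
- spare_can: Loose upright can, 40 mm in diameter, 60 mm tall, to the +y side of the lever. Bystander, not the can on the slide. Origin under its centre.
- gauge: Loose stepped steel setting block, 50 x 40 x 30 mm. Bystander. Origin under its centre.
- chuck: Loose steel seaming chuck, a disc 70 mm in diameter with a hub, 32 mm tall. Bystander. Origin under its centre.
- oil_bottle: Loose white plastic bottle, 44 mm in diameter, 110 mm tall. Bystander. Origin under its centre.
- wrench: Loose open-ended wrench, 130 mm long, lying flat. Bystander. Origin under its middle, its length along its x.
Mind the look-alikes: they are no part of the job. What is shaped like the can but brown is not meant.

How it is judged (in metres and radians):
On the way, in this order (a step that is already met when the one before it is completed fails the run):
1. the fingers press the lever and the flap is being raised by it (value of joint flap above 0.12 rad and contact force between the fingers and lever above 0.5 N), for 0.1 s.
2. the can has rolled out into the catch tray while the flap is still held up (y of can in the frame of station between 0.085 and 0.196 m and x of can in the frame of station between 0.05 and 0.15 m and z of can in the frame of station below 0.05 m and value of joint flap above 0.15 rad), for 0.1 s.
At the end, for the whole second after the job is handed in: The can lies at rest (under 30 mm/s) in the catch tray (its centre beyond the slide's end by 25 mm or more and lower than 50 mm), the flap is closed (within 0.04 rad) and the lever is back up at rest (within 0.07 rad) (y of can in the frame of station between 0.085 and 0.196 m and x of can in the frame of station between 0.05 and 0.15 m and z of can in the frame of station below 0.05 m and linear speed of can below 0.03 m/s and value of joint flap below 0.04 rad and value of joint lever below 0.07 rad); the robot touches nothing.
It fails at once if the flap is let fall shut (faster than 2 rad/s) (velocity of joint flap below -2 rad/s).
It fails at once if the robot touches the flap (contact force between any of the fingers, the arm and flap above 0.5 N).
It fails at once if the robot touches the can (contact force between any of the fingers, the arm and can above 0.3 N).
It fails at once if the can is lifted off the slide (height (world z) of can above 0.1 m).
It fails at once if a bystander is lifted or moved more than 20 mm (distance of any of spacer_a, spacer_b, spare_can, gauge, chuck, oil_bottle, wrench from where it was at the start of the episode above 0.02 m).
It also fails if it takes over 38 s, if anything falls off the work surface, if the arm or the gripper's body presses on something with over 40 N, if the wrist force passes 120 N, or if a joint passes its speed limit or range.

## Working session

There is one attempt and no reset: what is moved stays moved. The work goes in short steps, Python scripts to look and compute and a tool call to move; the robot and the scene stay as the last step left them, time stands still between calls to the robot, and variables do not carry over. Pictures are saved under pics/ and viewed, and the job is handed in when it is done.

Besides the shell and the picture viewer there is one more tool, called after ">>>" as name(argument=value, ...), one argument or row to a line, values as JSON. move_arm: Moves the arm, as the interface text tells. Its arguments: {"type":"object","properties":{"rows":{"type":"array","items":{"type":"object","properties":{"tx":{"type":"number"},"ty":{"type":"number"},"tz":{"type":"number"},"spin":{"type":"number"},"gripper":{"type":"number"}}}}},"required":["rows"]}

```bash
mkdir -p pics; ls; python3 - <<'E'
from station import *
import cv2
for n in("scene","top"):
    cv2.imwrite(f"pics/{n}0.png",capture(n)[:,:,::-1]); print(n,calibration(n))
print(calibration("wrist"))
s=sense();print(s)
E
```

```text
pics
scene {'fovy': 42.117643331100176, 'cx': 316.34350430684873, 'cy': 204.0224871774306, 'distortion': array([0.0431002, 0.       , 0.       , 0.       , 0.       ]), 'rvec': array([ 2.19920035,  0.66897731, -0.32161459]), 'tvec': array([-0.54625473, -0.11255227,  1.7036956 ])}
top {'fovy': 43.0797324961817, 'cx': 320.4880762795196, 'cy': 205.3843738766761, 'distortion': array([-0.02150645,  0.        ,  0.        ,  0.        ,  0.        ]), 'rvec': array([ 2.13530304, -2.10197408,  0.21471484]), 'tvec': array([0.00239748, 0.64694228, 1.27624602])}
{'fovy': 70.83629700077888, 'cx': 318.8672496526824, 'cy': 199.1827711623295, 'distortion': array([0.00066353, 0.        , 0.        , 0.        , 0.        ]), 'hand_eye': array([[ 9.99999723e-01,  5.82486180e-04, -4.63602215e-04,
         9.16050487e-04],
       [-4.05428852e-04,  9.48397992e-01,  3.17082142e-01,
        -8.05794669e-02],
       [ 6.24375376e-04, -3.17081866e-01,  9.48397965e-01,
        -1.43900537e-01],
       [ 0.00000000e+00,  0.00000000e+00,  0.00000000e+00,
         1.00000000e+00]])}
{'time_s': 0.1, 'q': array([-8.00707666e+01,  2.83121709e+01,  7.71242106e+01, -2.02240042e-03,
        7.46282265e+01, -5.47093048e+00]), 'joint_velocities': array([-0.006599  , -0.07509761, -0.10457383, -0.07442406,  0.03847649,
        0.05008221]), 'joint_torque': array([ 3.22880449e-03, -8.83593392e+01, -3.84561038e+01, -5.36015784e-05,
        5.07534234e-03,  2.03941124e-05]), 'tool_pos': array([ 0.16591778, -0.60223258,  0.23074697]), 'ee_rot': array([[ 2.65567786e-01, -9.64092163e-01, -2.27963027e-04],
       [-9.64091533e-01, -2.65567874e-01,  1.10486448e-03],
       [-1.12573085e-03, -7.36391919e-05, -9.99999364e-01]]), 'ft_force': array([-0.41944997, -0.61982314, -0.1558682 ]), 'moment': array([ 0.03906856, -0.00360463, -0.00975623]), 'width': 0.08547695831197498}
```

View pics/scene0.png

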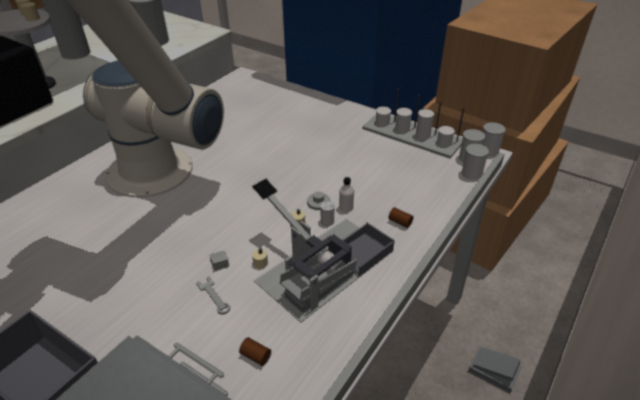

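View pics/top0.png

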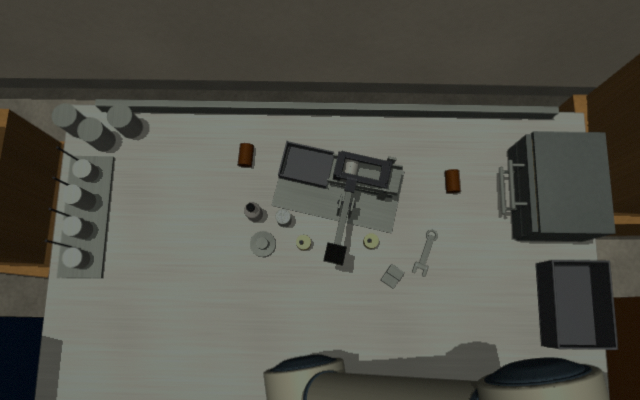

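The top view shows the station at about (340,185), the lever pad at (335,254), the tray at (307,165) and the can on the slide at about (352,168). The brown cylinders at (246,155) and (453,181) are decoys. I'll enlarge a crop to get exact pixels.

```bash
python3 - <<'E'
import cv2
a=cv2.imread("pics/top0.png")[130:280,230:450]
b=cv2.imread("pics/scene0.png")[165:325,190:410]
f=lambda a:cv2.convertScaleAbs(cv2.resize(a,None,fx=3.6,fy=3.6,interpolation=cv2.INTER_CUBIC),alpha=1.6)
cv2.imwrite("pics/topc.png",f(a));cv2.imwrite("pics/scc.png",f(b))
E
```

```text
(no output)
```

View pics/topc.png

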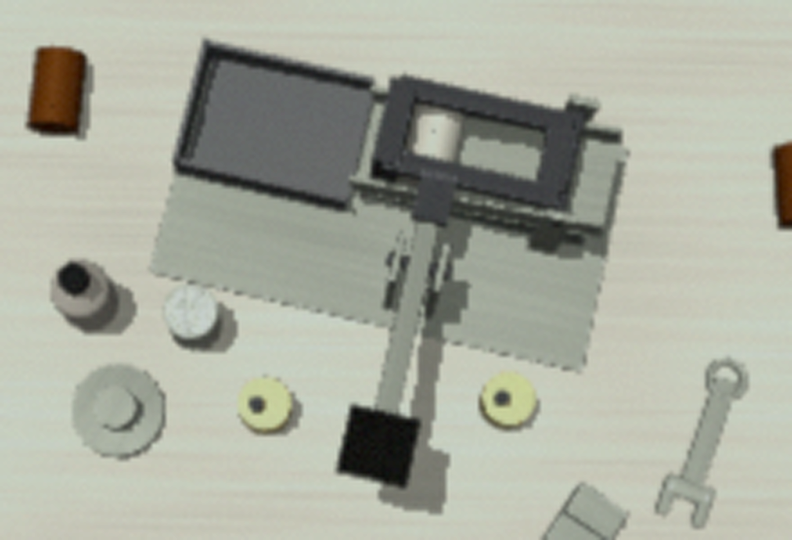

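View pics/scc.png

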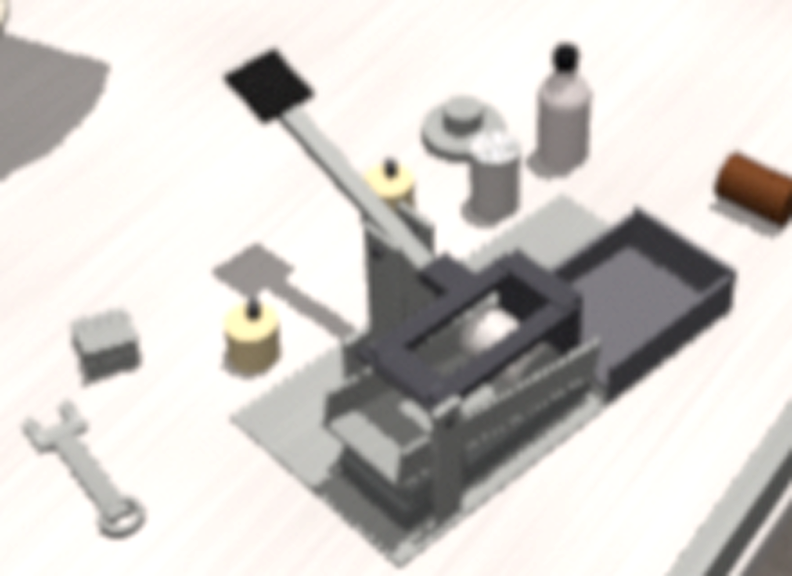

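Pad centre is about crop (379,446), which is top px (335.3,253.9), and scene px (264.4,188.6). The station's near plate edge runs from crop (150,271) to (583,370).

```bash
cat > h.py <<'E'
import numpy as np,cv2
from station import *
def cam(n):
    c=calibration(n);f=200/np.tan(np.radians(c['fovy'])/2)
    K=np.array([[f,0,c['cx']],[0,f,c['cy']],[0,0,1]]);R=cv2.Rodrigues(c['rvec'])[0]
    return K,c['distortion'],R,c['tvec']
def ray(n,p):
    K,d,R,t=cam(n);u=cv2.undistortPoints(np.array([[p]],float),K,d)[0,0]
    v=R.T@np.array([*u,1]);return -R.T@t,v/np.linalg.norm(v)
def onz(n,p,z):
    o,v=ray(n,p);return o+v*(z-o[2])/v[2]
def tri(a,b):
    A=[];y=[]
    for n,p in(a,b):
        o,v=ray(n,p);P=np.eye(3)-np.outer(v,v);A.append(P);y.append(P@o)
    A=np.vstack(A);y=np.hstack(y);x,r,_,_=np.linalg.lstsq(A,y,rcond=None);return x,r
def proj(n,P):
    K,d,R,t=cam(n);return cv2.projectPoints(np.array(P,float).reshape(-1,3),cv2.Rodrigues(R)[0],t,K,d)[0][:,0]
E
python3 - <<'E'
from h import *
T=lambda x,y:(230+x/3.6,130+y/3.6)
S=lambda x,y:(190+x/3.6,165+y/3.6)
p=tri(("top",T(379,446)),("scene",S(268,85)));print("pad",p, onz("top",T(379,446),.17))
A,B,C=[onz("top",T(*q),.004) for q in((150,271),(583,370),(625,148))]
print(A,B,C,np.linalg.norm(A-B),np.linalg.norm(B-C))
yd=(A-B)/np.linalg.norm(A-B);xd=np.array([yd[1],-yd[0],0]);print(yd,xd)
print("lever dir from corners", [onz("top",T(*q),.17) for q in((352,405),(420,417),(405,486),(338,472))])
pad=onz("top",T(379,446),.17)
o=pad+xd*(.15*np.cos(.375)+.01*np.sin(.375));o[2]=0;print("origin",o,"yaw",np.degrees(np.arctan2(xd[1],xd[0])))
for n,q in(("spA",(265,404)),("spB",(508,400)),("spare",(193,312)),("bottle",(75,278)),("gauge",(585,515))):
    z={'spare':.06,'bottle':.11}.get(n,.03);w=onz("top",T(*q),z);print(n,w,xd@(w-o),yd@(w-o))
E
```

```text
pad (array([ 0.51038359, -0.02316804,  0.16154578]), array([8.44897253e-06])) [ 0.50802362 -0.02431846  0.17      ]
[0.65706825 0.1475056  0.004     ] [ 0.58556994 -0.18455089  0.004     ] [ 0.76097688 -0.21959399  0.004     ] 0.33966677212453683 0.17887317784745807
[0.21049544 0.97759484 0.        ] [ 0.97759484 -0.21049544  0.        ]
lever dir from corners [array([ 0.53508509, -0.00606817,  0.17      ]), array([ 0.52776945, -0.05142185,  0.17      ]), array([ 0.48183597, -0.04175024,  0.17      ]), array([0.4903811 , 0.00263757, 0.17      ])]
origin [ 0.6480532  -0.05446959  0.        ] yaw -12.151388042134311
spA [0.55247088 0.05612578 0.03      ] -0.11672060462031468 0.0879978179108101
spB [ 0.55831408 -0.12460136  0.03      ] -0.07296608002404997 -0.08745013393135721
spare [0.61571795 0.1095228  0.06      ] -0.06613041746954561 0.1535116921199178
bottle [0.62997942 0.19028417 0.11      ] -0.06918838285631684 0.23546556854256412
gauge [ 0.47407466 -0.18094812  0.03      ] -0.1434573671002046 -0.1602664460063815
```

>>> move_arm(
  rows=[
    {"tx": -0.04, "ty": -0.041, "gripper": 1},
    {"tx": -0.08, "ty": -0.082, "gripper": 1},
    {"tx": -0.12, "ty": -0.123, "gripper": 1},
    {"tx": -0.16, "ty": -0.164, "gripper": 1},
    {"tx": -0.2, "ty": -0.205, "gripper": 1},
  ],
)

```text
invalid input at $.rows[0]: expected keys tx, ty, tz, spin, gripper
```

>>> move_arm(
  rows=[
    {"tx": -0.04, "ty": -0.041, "spin": 0.1, "gripper": 1},
    {"tx": -0.08, "ty": -0.082, "spin": 0.2, "gripper": 1},
    {"tx": -0.12, "ty": -0.123, "spin": 0.3, "gripper": 1},
    {"tx": -0.16, "ty": -0.164, "spin": 0.4, "gripper": 1},
    {"tx": -0.2, "ty": -0.205, "spin": 0.48, "gripper": 1},
  ],
)

```text
invalid input at $.rows[0]: expected keys tx, ty, tz, spin, gripper
```

>>> move_arm(
  rows=[
    {"tx": -0.04, "ty": -0.041, "tz": 0, "spin": 0, "gripper": 1},
    {"tx": -0.08, "ty": -0.082, "tz": 0, "spin": 0, "gripper": 1},
    {"tx": -0.12, "ty": -0.123, "tz": 0, "spin": 0, "gripper": 1},
    {"tx": -0.16, "ty": -0.164, "tz": 0, "spin": 0, "gripper": 1},
    {"tx": -0.2, "ty": -0.205, "tz": 0, "spin": 0, "gripper": 1},
  ],
)

```text
time_s: 0.72
tool_pos: [0.311, -0.3533, 0.2309]
ee_rot: [[0.265, -0.964, -0.0], [-0.964, -0.265, 0.001], [-0.001, -0.0, -1.0]]
ft_force: [2.2, -0.4, 0.4]
width: -0.0
```

>>> move_arm(
  rows=[
    {"tx": -0.04, "ty": -0.041, "tz": 0, "spin": 0.1, "gripper": 1},
    {"tx": -0.08, "ty": -0.082, "tz": 0, "spin": 0.2, "gripper": 1},
    {"tx": -0.12, "ty": -0.123, "tz": 0, "spin": 0.3, "gripper": 1},
    {"tx": -0.16, "ty": -0.164, "tz": 0, "spin": 0.4, "gripper": 1},
    {"tx": -0.2, "ty": -0.205, "tz": 0, "spin": 0.48, "gripper": 1},
  ],
)

```text
time_s: 1.35
tool_pos: [0.4563, -0.1042, 0.2312]
ee_rot: [[-0.213, -0.977, -0.0], [-0.977, 0.213, 0.001], [-0.001, 0.0, -1.0]]
ft_force: [1.5, -0.3, 0.2]
width: -0.0004
```

>>> move_arm(
  rows=[
    {"tx": -0.045, "ty": -0.017, "tz": 0, "spin": 0, "gripper": 1},
    {"tx": -0.089, "ty": -0.034, "tz": 0, "spin": 0, "gripper": 1},
    {"tx": -0.089, "ty": -0.034, "tz": 0.02, "spin": 0, "gripper": 1},
    {"tx": -0.089, "ty": -0.034, "tz": 0.04, "spin": 0, "gripper": 1},
  ],
)

```text
time_s: 1.85
tool_pos: [0.5085, -0.0238, 0.1906]
ee_rot: [[-0.211, -0.977, -0.0], [-0.977, 0.211, 0.001], [-0.001, 0.0, -1.0]]
ft_force: [-0.0, -0.3, -0.1]
width: 0.0
```

```bash
python3 - <<'E'
from h import *
a=capture("scene")[165:325,190:410];b=capture("wrist")
f=lambda a,k:cv2.convertScaleAbs(cv2.resize(a,None,fx=k,fy=k,interpolation=cv2.INTER_CUBIC),alpha=1.5)[:,:,::-1]
cv2.imwrite("pics/s1.png",f(a,3.6));cv2.imwrite("pics/w1.png",f(b,1))
print(sense()['tool_pos'],sense()['ft_force'])
E
```

```text
[ 0.50718466 -0.02410986  0.18949319] [-0.31508142 -0.06486308  0.63452796]
```

View pics/s1.png

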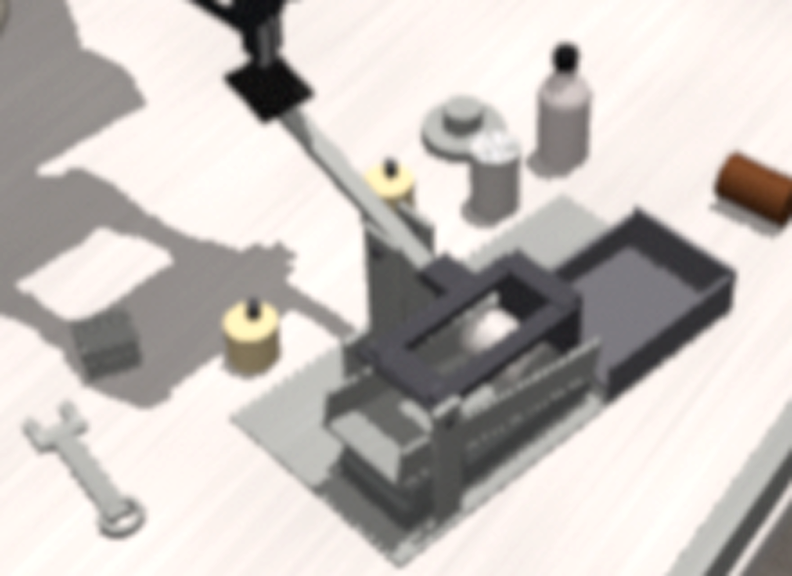

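View pics/w1.png

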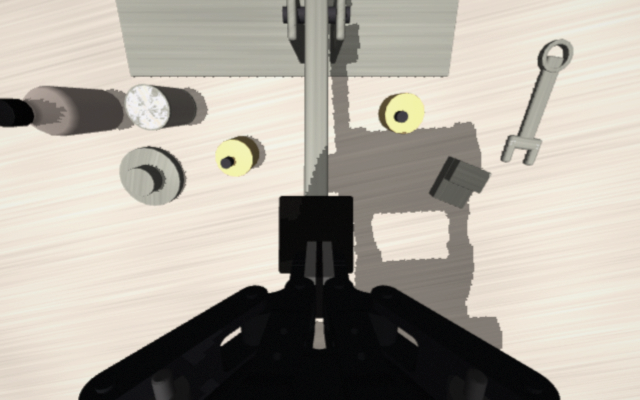

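The wrist view shows the fingertips (about (319,255)) laterally centred over the pad (279–353), with about 20 mm of clearance above it. I'll press now, following the arc.

>>> move_arm(
  rows=[
    {"tx": 0, "ty": 0, "tz": 0.01, "spin": 0, "gripper": 1},
    {"tx": 0, "ty": 0, "tz": 0.02, "spin": 0, "gripper": 1},
    {"tx": 0, "ty": 0.003, "tz": 0.03, "spin": 0, "gripper": 1},
    {"tx": 0, "ty": 0.006, "tz": 0.04, "spin": 0, "gripper": 1},
    {"tx": 0, "ty": 0.01, "tz": 0.05, "spin": 0, "gripper": 1},
  ],
)

```text
time_s: 2.58
tool_pos: [0.4976, -0.022, 0.1391]
ee_rot: [[-0.213, -0.977, -0.002], [-0.977, 0.213, 0.002], [-0.001, 0.003, -1.0]]
ft_force: [2.9, -0.1, 1.7]
width: -0.0002
```

```bash
python3 - <<'E'
from h import *
a=capture("scene")[165:325,190:410]
f=lambda a,k:cv2.convertScaleAbs(cv2.resize(a,None,fx=k,fy=k,interpolation=cv2.INTER_CUBIC),alpha=1.5)[:,:,::-1]
cv2.imwrite("pics/s2.png",f(a,3.6))
print(sense()['tool_pos'],sense()['ft_force'])
E
```

```text
[ 0.4963869  -0.02174344  0.13799804] [ 0.60628131 -0.28280456  0.51562957]
```

View pics/s2.png

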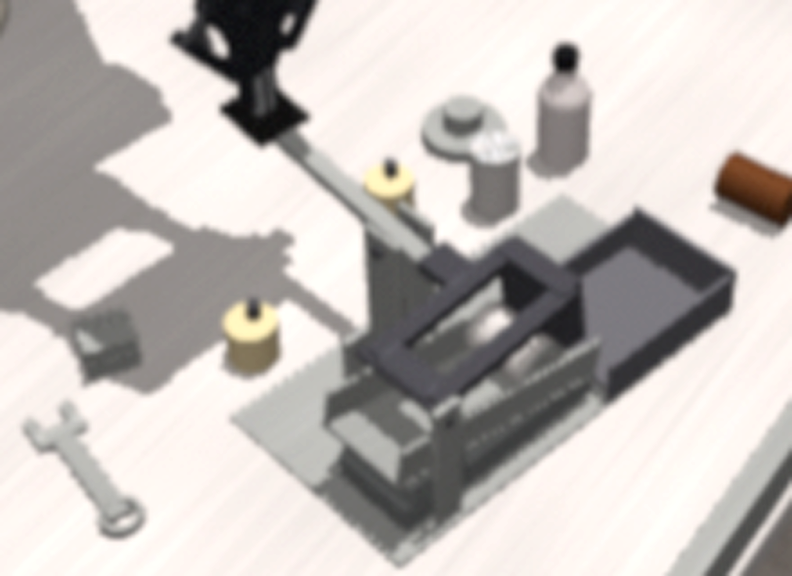

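The lever has gone down and the flap has begun to rise. Continuing to press.

>>> move_arm(
  rows=[
    {"tx": 0, "ty": -0.001, "tz": 0.01, "spin": 0, "gripper": 1},
    {"tx": 0, "ty": -0.002, "tz": 0.02, "spin": 0, "gripper": 1},
    {"tx": 0, "ty": -0.003, "tz": 0.03, "spin": 0, "gripper": 1},
    {"tx": 0, "ty": -0.003, "tz": 0.04, "spin": 0, "gripper": 1},
    {"tx": 0, "ty": -0.004, "tz": 0.05, "spin": 0, "gripper": 1},
  ],
)

```text
time_s: 3.25
tool_pos: [0.5002, -0.0225, 0.0873]
ee_rot: [[-0.213, -0.977, -0.005], [-0.977, 0.213, 0.002], [-0.001, 0.005, -1.0]]
ft_force: [-1.2, 0.5, 4.3]
width: -0.0002
```

>>> move_arm(
  rows=[
    {"tx": 0, "ty": -0.002, "tz": 0.008, "spin": 0, "gripper": 1},
    {"tx": 0, "ty": -0.003, "tz": 0.014, "spin": 0, "gripper": 1},
    {"tx": 0, "ty": -0.004, "tz": 0.018, "spin": 0, "gripper": 1},
    {"tx": 0, "ty": -0.005, "tz": 0.021, "spin": 0, "gripper": 1},
  ],
)

```text
time_s: 3.75
tool_pos: [0.5047, -0.0235, 0.066]
ee_rot: [[-0.213, -0.977, -0.005], [-0.977, 0.213, 0.002], [-0.001, 0.005, -1.0]]
ft_force: [-4.9, 1.2, 2.8]
width: 0.0001
```

```bash
python3 - <<'E'
from h import *
a=capture("scene")[165:325,190:410]
f=lambda a,k:cv2.convertScaleAbs(cv2.resize(a,None,fx=k,fy=k,interpolation=cv2.INTER_CUBIC),alpha=1.5)[:,:,::-1]
cv2.imwrite("pics/s3.png",f(a,3.6))
print(sense()['tool_pos'],sense()['ft_force'])
E
```

```text
[ 0.50477729 -0.02353139  0.06580678] [-2.31424348  0.10870872  0.89056036]
```

View pics/s3.png

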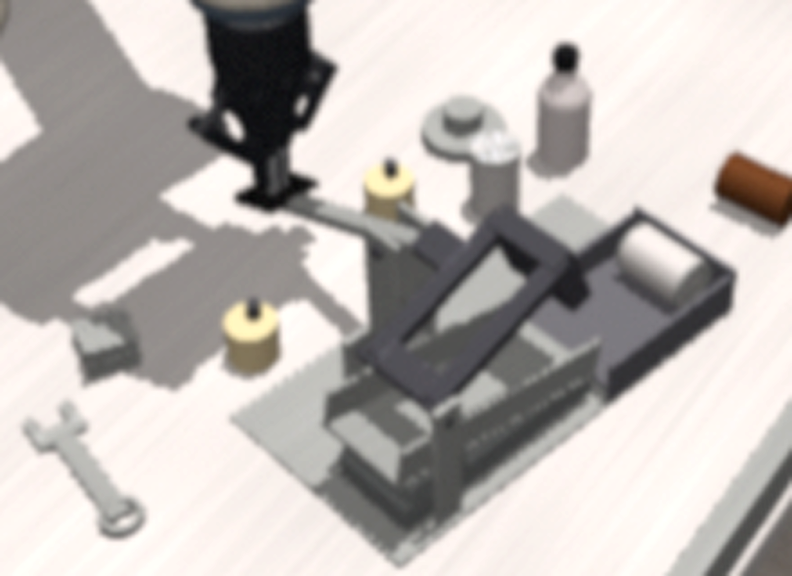

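The flap is fully up and the can lies in the tray by the end wall (crop about (662,265)). I'll hold briefly so it settles.

>>> move_arm(
  rows=[
    {"tx": 0, "ty": 0, "tz": 0, "spin": 0, "gripper": 1},
    {"tx": 0, "ty": 0, "tz": 0, "spin": 0, "gripper": 1},
    {"tx": 0, "ty": 0, "tz": 0, "spin": 0, "gripper": 1},
    {"tx": 0, "ty": 0, "tz": 0, "spin": 0, "gripper": 1},
    {"tx": 0, "ty": 0, "tz": 0, "spin": 0, "gripper": 1},
  ],
)

```text
time_s: 4.42
tool_pos: [0.5049, -0.0235, 0.0659]
ee_rot: [[-0.213, -0.977, -0.005], [-0.977, 0.213, 0.002], [-0.001, 0.005, -1.0]]
ft_force: [-2.4, 1.2, 2.2]
width: 0.0002
```

```bash
python3 - <<'E'
from h import *
a=capture("top")[130:280,230:450]
f=lambda a,k:cv2.convertScaleAbs(cv2.resize(a,None,fx=k,fy=k,interpolation=cv2.INTER_CUBIC),alpha=1.5)[:,:,::-1]
cv2.imwrite("pics/t4.png",f(a,3.6))
print(sense()['tool_pos'],sense()['ft_force'])
E
```

```text
[ 0.50495125 -0.02355299  0.06588593] [-2.55206508 -0.8862752   2.33342621]
```

View pics/t4.png

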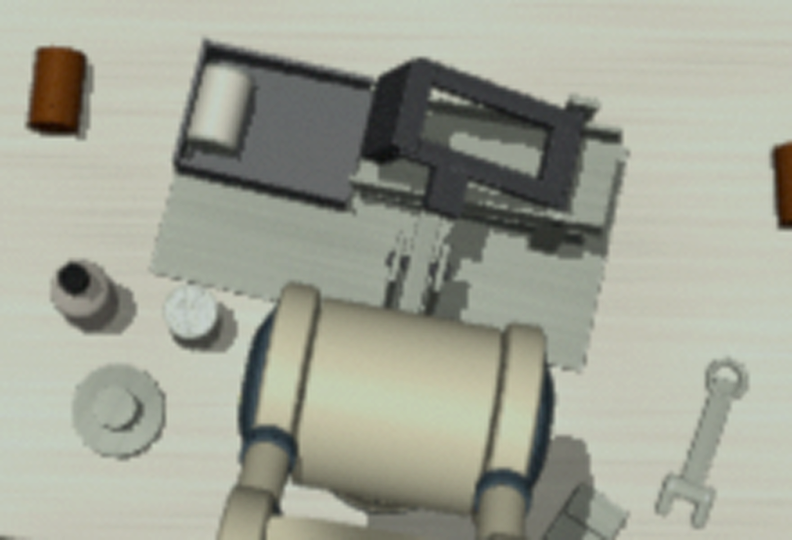

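The can rests against the tray's end wall (crop (220,107)). Now I'll ease the lever up slowly along the arc.

>>> move_arm(
  rows=[
    {"tx": 0, "ty": 0.001, "tz": -0.006, "spin": 0, "gripper": 1},
    {"tx": 0, "ty": 0.002, "tz": -0.012, "spin": 0, "gripper": 1},
    {"tx": 0, "ty": 0.003, "tz": -0.018, "spin": 0, "gripper": 1},
    {"tx": 0, "ty": 0.003, "tz": -0.024, "spin": 0, "gripper": 1},
    {"tx": 0, "ty": 0.004, "tz": -0.03, "spin": 0, "gripper": 1},
  ],
)

```text
time_s: 5.1
tool_pos: [0.5014, -0.0228, 0.0965]
ee_rot: [[-0.213, -0.977, -0.004], [-0.977, 0.213, 0.002], [-0.001, 0.004, -1.0]]
ft_force: [0.3, -0.1, 2.0]
width: -0.0002
```

>>> move_arm(
  rows=[
    {"tx": 0, "ty": 0, "tz": -0.006, "spin": 0, "gripper": 1},
    {"tx": 0, "ty": 0, "tz": -0.012, "spin": 0, "gripper": 1},
    {"tx": 0, "ty": 0, "tz": -0.018, "spin": 0, "gripper": 1},
    {"tx": 0, "ty": 0, "tz": -0.024, "spin": 0, "gripper": 1},
    {"tx": 0, "ty": -0.001, "tz": -0.03, "spin": 0, "gripper": 1},
  ],
)

```text
time_s: 5.72
tool_pos: [0.5028, -0.0231, 0.127]
ee_rot: [[-0.213, -0.977, -0.004], [-0.977, 0.213, 0.002], [-0.001, 0.004, -1.0]]
ft_force: [-0.7, 0.8, 2.9]
width: 0.0002
```

>>> move_arm(
  rows=[
    {"tx": 0, "ty": -0.001, "tz": -0.006, "spin": 0, "gripper": 1},
    {"tx": 0, "ty": -0.002, "tz": -0.012, "spin": 0, "gripper": 1},
    {"tx": 0, "ty": -0.003, "tz": -0.018, "spin": 0, "gripper": 1},
    {"tx": 0, "ty": -0.004, "tz": -0.024, "spin": 0, "gripper": 1},
    {"tx": 0, "ty": -0.006, "tz": -0.03, "spin": 0, "gripper": 1},
  ],
)

```text
time_s: 6.35
tool_pos: [0.509, -0.0245, 0.1574]
ee_rot: [[-0.213, -0.977, -0.003], [-0.977, 0.213, 0.002], [-0.001, 0.004, -1.0]]
ft_force: [2.1, -0.5, 2.1]
width: 0.0005
```

>>> move_arm(
  rows=[
    {"tx": 0, "ty": -0.001, "tz": -0.006, "spin": 0, "gripper": 1},
    {"tx": 0, "ty": -0.002, "tz": -0.012, "spin": 0, "gripper": 1},
    {"tx": 0, "ty": -0.003, "tz": -0.018, "spin": 0, "gripper": 1},
    {"tx": 0, "ty": -0.004, "tz": -0.024, "spin": 0, "gripper": 1},
    {"tx": 0, "ty": -0.004, "tz": -0.03, "spin": 0, "gripper": 1},
  ],
)

```text
time_s: 6.98
tool_pos: [0.5129, -0.0254, 0.1877]
ee_rot: [[-0.213, -0.977, -0.004], [-0.977, 0.213, 0.002], [-0.001, 0.004, -1.0]]
ft_force: [-0.1, 0.2, -0.1]
width: 0.0
```

Force is back to zero. I'll retreat upward and check.

>>> move_arm(
  rows=[
    {"tx": 0, "ty": 0, "tz": -0.02, "spin": 0, "gripper": 1},
    {"tx": 0, "ty": 0, "tz": -0.05, "spin": 0, "gripper": 1},
    {"tx": 0, "ty": 0, "tz": -0.08, "spin": 0, "gripper": 1},
    {"tx": 0, "ty": 0, "tz": -0.08, "spin": 0, "gripper": 1},
    {"tx": 0, "ty": 0, "tz": -0.08, "spin": 0, "gripper": 1},
  ],
)

```text
time_s: 7.6
tool_pos: [0.5128, -0.0255, 0.2672]
ee_rot: [[-0.213, -0.977, -0.005], [-0.977, 0.213, 0.002], [-0.001, 0.005, -1.0]]
ft_force: [-0.5, 1.0, 0.4]
width: -0.0002
```

```bash
python3 - <<'E'
from h import *
f=lambda a,k:cv2.convertScaleAbs(cv2.resize(a,None,fx=k,fy=k,interpolation=cv2.INTER_CUBIC),alpha=1.5)[:,:,::-1]
s=capture("scene");t=capture("top")
cv2.imwrite("pics/s5.png",f(s[165:325,190:410],3.6));cv2.imwrite("pics/t5.png",f(t[130:280,230:450],3.6))
print(sense()['tool_pos'],sense()['ft_force'],sense()['time_s'])
T=lambda x,y:(230+x/3.6,130+y/3.6)
o=np.array([.648,-.0545,0]);yd=np.array([.2105,.9776,0]);xd=np.array([.9776,-.2105,0])
w=onz("top",T(220,107),.03);print("can",xd@(w-o),yd@(w-o))
E
```

```text
[ 0.51263474 -0.02544543  0.26678027] [-0.30652175  0.4630769  -0.18962038] 7.7
can 0.09858190587048134 0.17484684559497027
```

View pics/s5.png

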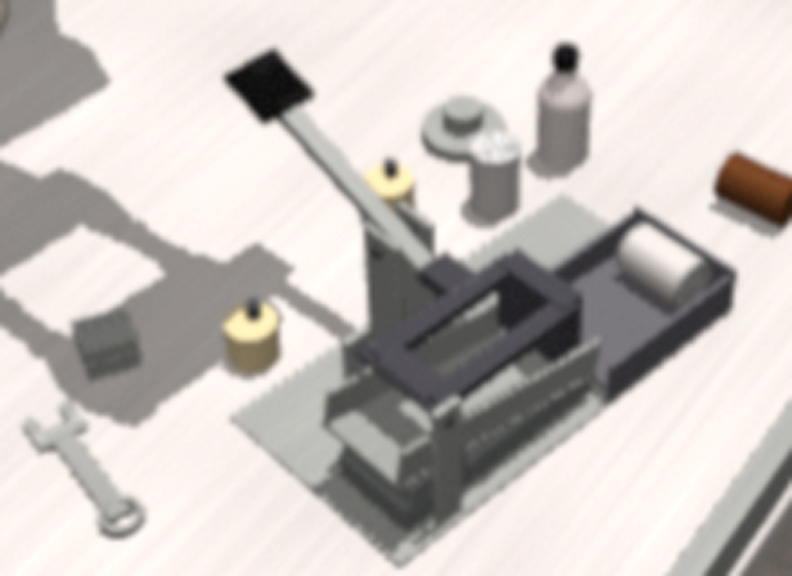

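View pics/t5.png

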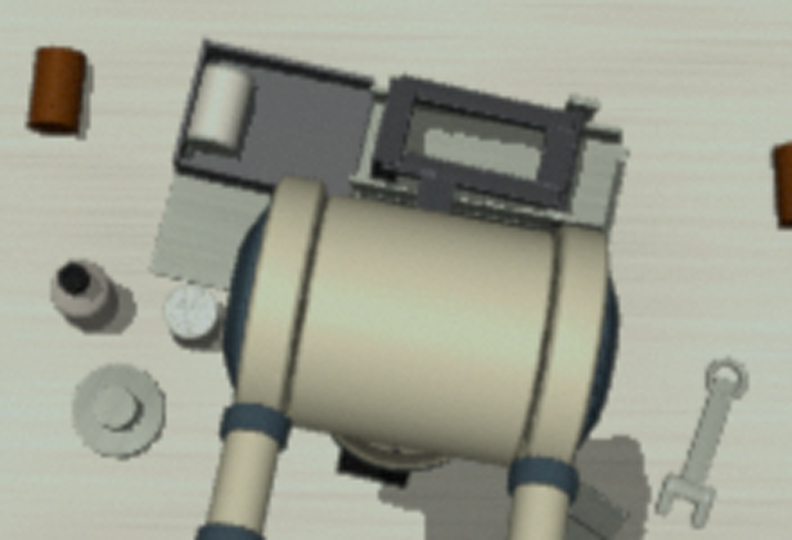

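The lever (pad at crop (268,85)) and the flap are in their starting positions. The can is in the tray, the bystanders haven't moved and the gripper is clear, so I'm handing in.

```bash
python3 -c "
from station import *
print(hand_in())"
```

```text
the job is handed in; nothing more can be done
None
```

I pressed the lever's pad down along its arc with the shut fingertips. The flap rose, and I kept it up until the can had rolled out into the catch tray. I then eased the lever back up at about 50 mm/s, retreated upward and handed the job in at 7.7 s.

Last checks, from the pictures and the force reading:
- **Can:** it lies by the tray's end wall at about x 0.099 m, y 0.175 m in the station frame, inside the required range. It was in the same place in pictures about 3 s apart.
- **Lever and flap:** both look the same as in the starting pictures. I had no direct reading of the joint angles or the flap's closing speed.
- **Bystanders:** all seven appear unmoved. From above, the arm hid the spacers and most of the gauge, so I checked those in the scene view.
- **Robot:** the gripper is about 95 mm above the pad, and the force reading is near zero.

No check failed or disagreed with another.

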